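# Uncover the charging bay and screw the phone stand round to face the front

## Task

Slide the wooden panel fully off the charging bay, towards whichever side is not blocked by the smoked glass tealight holder (it can pass over the flat key fob). Then screw the cream phone stand down clockwise until it faces squarely out of the front of the dock, and let go of it there. Leave the panel open and do not disturb anything else standing or lying about.

Things in the scene. Friction and masses are not known exactly. Their poses are not given: they have to be found in the camera images.
- dock: Fixed painted white pine dock shelf, x from -100 to +190 mm, 560 mm wide in y. Origin on the table under the centre of the charging bay. Its front looks along its -x and has a brass inlay at mid-width; +x is its back, +y its left. Left and right of the bay are recessed decks (|y| 80 to 280, |x| to 80, top at z 110) over which the panel glides with 15 mm of air below it.
- bay (a point): Centre of the mouth of the charging bay, 124 mm above the table, axes parallel to the dock's. The bay is a square well 160 by 160 mm, its floor 30 mm above the table; rim 124 mm high at the front rail (20 mm deep) and rear ledge (110 mm deep), 110 mm at the left and right decks.
- panel (a joint): Position in m of the sliding wooden panel along the dock's y axis: 0 = centred over the bay, + = towards the dock's +y, range -0.18 to +0.18. The panel is 190 mm (x) by 180 mm (y), 12 mm thick, its top 137 mm above the table; at 0.17 or more either way the bay is wholly clear. It stays where it is left; friction about 2 N.
- panel_pull (a point): Top centre of the panel's dark wooden pull, a bar 60 mm long along the dock's x, 18 mm wide along y, standing 34 mm above the panel's top (this point is 172 mm above the table). Axes parallel to the dock's. Moves with the panel.
- stand (a joint): Angle in rad of the cream phone stand on its screw thread; grows as the stand is turned clockwise seen from above, which screws it down (3 mm per turn). At 4.60 the stand faces exactly out of the dock's front. There is no stop there: the thread runs from -0.15 to 5.9. It stays where it is left; friction about 0.06 N m.
- stand_top (a point): Top centre of the cream plastic phone stand, on its vertical turning axis at the bay's centre, 118 to 120 mm above the table. An upright plate 64 mm wide (this frame's y), 14 mm thick (x), 61 mm high, on a round foot 72 mm across; low on its front face a lip reaches 32 mm out, 12 mm above the foot, below a grey disc. The front looks along -x of this frame; screwed to face front, axes match the dock's.
- tealight: Loose smoked glass tealight holder, round open cup 68 mm across, 75 mm high, origin centre of its underside; it stands on the dock's left or right recessed deck and blocks the panel on that side. Fragile: do not move it.
- key_fob: Loose green enamel key fob with brass ring, 90 by 40 mm, 6 mm thick, lying flat on the recessed deck of the other side; origin on its underside. The panel passes over it.
- coin_cup: Loose copper coin cup, 68 mm across, 80 mm high, standing on the dock's rear ledge; origin centre of its underside. Bystander.
- succulent: Loose succulent in a terracotta pot, 66 mm across, about 90 mm high, standing on the dock's rear ledge; origin centre of its underside. Bystander.
- phone: Loose black phone 150 by 72 by 9 mm lying on the table; origin centre of its underside. Bystander.
- glasses_case: Loose brown glasses case 160 by 64 by 45 mm on the table; origin centre of its underside. Bystander.
- torch: Loose blue hand torch 140 mm long, 44 mm high, lying on the middle of the rear ledge behind the bay; origin on its underside. Bystander.
- lotion: Loose white lotion bottle, 56 mm across, 180 mm high, standing on the table close in front of the dock; origin centre of its underside. Bystander, easily knocked over.

How it is judged:
By the outcome, as a careful person would: the job done as asked, in the order asked, and still so for the second after the job is handed in, with the robot touching nothing.
It also fails if it takes over 67 s, if anything falls off the work surface, if the arm or the gripper's body presses on something with over 40 N, if the wrist force passes 120 N, or if a joint passes its speed limit or range.

## Robot

A 6-joint arm with a two-finger parallel gripper is mounted at the origin on the work surface. World frame = base frame: x ahead of the robot, y to its left, z up, the work surface at z = 0. Lengths are in m, angles in rad, forces in N, time in s.
With the tool pointing down it reaches from about 0.25 to 0.775 m from the base axis. Payload 4 kg.
Tool frame: the origin (TCP) lies at the very end of the fingers, on their centre line; the grasp point (between the pads) lies 19 mm behind it; z points along the fingers, y is the direction in which the jaws open and shut (so a half turn about z gives the same grasp; the last joint's range is limited). The gripper opens to 94 mm and grips with 3 to 60 N. Pads are 16 mm wide; open, the fingers measure 119 mm over their backs; the gripper's body (75 mm by 177 mm) begins 78 mm behind the grasp point.
Start: joints at [-1.211, 0.087, 1.371, -0, 1.684, -0.103], TCP at [0.246, -0.492, 0.206] pointing down, gripper open.
Joint ranges: [-3.1, 3.1], [-0.76, 2.03], [0.27, 2.55], [-1.08, 4.22], [0.17, 2.65], [-2.57, 2.57]. Speed limits (rad/s): [2.79, 2.79, 3.14, 3.14, 3.14, 3.14].

## Interface

Orientations are given as [roll, pitch, yaw] about the fixed x, y, z axes, in that order (R = Rz(yaw) Ry(pitch) Rx(roll)).
In Python, from bench import robot, cams, models gives the robot as it stands.
- The arm moves only by the tool step_arm, never from a script. Its argument "series" is a list of rows, each a list of 5 numbers: the gripper command: -1 is shut, 1 is fully open, values between are in proportion, then the shift along the tool's x, y, z in mm, then the turn about the tool's z in degrees. A call has 1 to 20 rows; each row is the pose to reach, as a shift and turn from the pose commanded when the call began, along the tool's axes at that moment; what a row does not reach only later rows make up. A row lasts 1/8 s, in which the tool goes at most 62.5 mm and 10.7 degrees, less where a joint would pass 70% of its speed; a pose out of reach is approached as far as the arm can. A call with a gripper value outside its range is refused whole. The fingers move at their own pace and stop on an object; the grip force is fixed at half the most. Time passes only in rows, so rows that repeat a pose let the fingers close. It gives the time, the measured TCP pose, the force and the opening at its end, in the units of the state.
- robot.get_obs(): the state, without advancing time (a new reading comes with each control period).
- cams.snapshot(name): name is "scene" or "top" or "wrist"; returns a dict with "pixels" (400x640x3 uint8, red, green, blue), "fov_y" (degrees; the focal length in pixels is half the picture's height over the tangent of half this angle, whatever the lens; pixels are square), "cx", "cy" (the principal point, pixels), "R" (3x3) and "t" (3): a world point X has camera coordinates R X + t. Camera axes: x right, y down, z forward; pixel columns grow to the right and rows downward; lengths in m; the calibration is good to about 2 mm. The wrist camera is an equidistant fisheye: a pixel r from the principal point sees the ray r / f radians off the axis. A picture is of the moment at which its call begins. There is no depth.
- robot.close_job(): hands the job in, once; it reports no verdict.
Trained networks look in a picture, given as the dict that the camera call returned (one of the last four; its "shot" number tells which), for a name from the list of things; names that differ only in an ending like _2 or _b are one class to them, and where a whole thing is asked for, a point or a joint stands for the part that bears it (a point fixed in the world has none). Each returns a list of dicts, best first, with "p" (0 to 1); they miss things now and then, are a little off and sometimes report something else, mostly with a low value. They report only what shows in the picture. A call takes as long as a camera call.
- models.find_in(picture, label): "position" ([x, y, z] in m, in world coordinates, good to about 4 mm: the middle of the surface that is visible of it).
- models.pinpoint(picture, label): "position" ([x, y, z] in m, in world coordinates, good to about 4 mm: a listed point, or the origin of a listed thing).
The state is a dict: "time": time; "joint_positions": joint angles; "qvel": joint speeds; "joint_torque": joint torques, N m; "tool_pos": TCP position; "ee_rot": TCP orientation; "wrist_force": force on the tool from outside, world axes, zero at the start; "wrist_torque": the same for the moment, N m; "width": finger opening in m.
Only numpy, scipy, OpenCV 4.12 (cv2) and the standard library are available. Lean on these libraries where they do the work, as an engineer would, in place of code of your own. Each camera call takes 0.05 s, during which the arm holds its last target. There are 200 camera calls.

## Working session

There is one attempt and no reset: what is moved stays moved. The work goes in short steps, Python scripts to look and compute and a tool call to move; the robot and the scene stay as the last step left them, time stands still between calls to the robot, and variables do not carry over. Pictures are saved under pics/ and viewed, about 8 in all and at most 12, crops included, and the job is handed in when it is done.

Besides the shell and the picture viewer there is one more tool, called after "Call:" by a JSON object that holds its "fn" and its "kwargs", one argument or row to a line. step_arm: Moves the arm, as the interface text tells. Its arguments: {"type":"object","properties":{"series":{"type":"array","items":{"type":"array","items":{"type":"number"}}}},"required":["series"]}

```bash
mkdir -p pics
cat > h.py <<'E'
import numpy as np, cv2
from bench import robot, cams, models
def save(s,n): cv2.imwrite(f'pics/{n}.png', s['pixels'][:,:,::-1])
def pp(s,names,fn='pinpoint'):
    for n in names:
        print(n,[(np.round(d['position'],3).tolist(),round(d['p'],2)) for d in getattr(models,fn)(s,n)[:2]])
def proj(s,X):
    c=s['R']@np.array(X)+s['t']; f=200/np.tan(np.radians(s['fov_y'])/2); return s['cx']+f*c[0]/c[2], s['cy']+f*c[1]/c[2]
E
python3 - <<'E'
from h import *
o=robot.get_obs(); print(o['tool_pos'],o['ee_rot'],o['time'])
a=cams.snapshot('top'); b=cams.snapshot('scene'); save(a,'top0'); save(b,'scene0')
for s in (a,b):
    pp(s,['dock','bay','panel_pull','stand_top','tealight','key_fob','coin_cup','succulent','torch','lotion','phone','glasses_case'])
E
```

```text
[ 0.2453639  -0.49162878  0.2043132 ] [-3.13939871e+00 -2.34704964e-04  4.62818426e-01] 0.0
dock [([0.567, 0.057, 0.0], 0.81)]
bay [([0.57, 0.053, 0.128], 0.6)]
panel_pull [([0.565, 0.04, 0.176], 0.96), ([0.632, 0.259, 0.107], 0.36)]
stand_top []
tealight [([0.549, -0.147, 0.114], 0.97), ([0.515, -0.485, 0.004], 0.43)]
key_fob [([0.633, 0.259, 0.105], 0.81)]
coin_cup [([0.683, -0.191, 0.124], 0.93)]
succulent [([0.739, 0.194, 0.124], 0.84)]
torch [([0.719, 0.028, 0.126], 0.89)]
lotion [([0.415, 0.092, -0.002], 0.77)]
phone [([0.513, -0.486, 0.003], 0.59)]
glasses_case [([0.561, 0.495, -0.005], 0.79), ([0.514, -0.486, 0.005], 0.38)]
dock [([0.568, 0.051, -0.006], 0.77)]
bay [([0.574, 0.058, 0.118], 0.93), ([0.512, -0.488, -0.003], 0.73)]
panel_pull []
stand_top []
tealight [([0.546, -0.147, 0.113], 0.85)]
key_fob [([0.637, 0.259, 0.109], 0.45)]
coin_cup [([0.674, -0.193, 0.124], 0.95)]
succulent [([0.736, 0.195, 0.128], 0.62)]
torch [([0.719, 0.025, 0.124], 0.63)]
lotion []
phone [([0.514, -0.488, -0.001], 0.72), ([0.639, 0.262, 0.107], 0.32)]
glasses_case [([0.562, 0.494, 0.001], 0.68)]
```

View pics/top0.png

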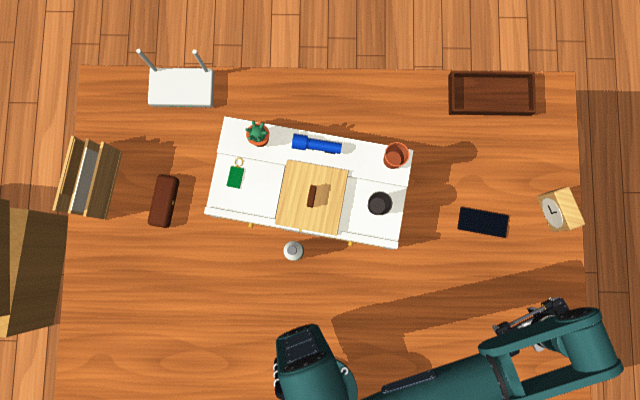

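View pics/scene0.png

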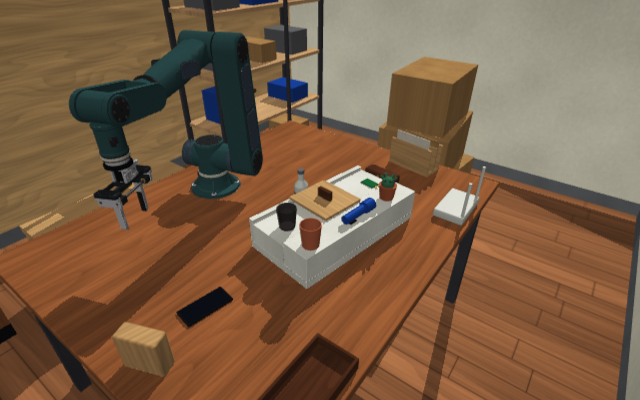

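Top view: the tealight (379,203) is on the dock's right (−y) and the fob (235,176) on the left, so the panel goes to +y. The lotion (292,250) stands in front, and the pull is near (317,195). Next I fit the dock yaw.

Run:
```python
from h import *
from scipy.optimize import least_squares
a=cams.snapshot('top'); im=a['pixels'].astype(int)
m=((im.min(2)>185)&(im.max(2)-im.min(2)<40)).astype(np.uint8)
m[:110]=0;m[:, :190]=0;m[:,425:]=0
m=cv2.morphologyEx(m,cv2.MORPH_OPEN,np.ones((3,3)))
n,l,st,_=cv2.connectedComponentsWithStats(m)
k=[i for i in range(1,n) if st[i,4]>300]; print(st[k])
m=np.isin(l,k).astype(np.uint8); m[235:,270:315]=0
pts=np.argwhere(m)[:,::-1].astype(np.int32)
r=cv2.minAreaRect(pts); box=cv2.boxPoints(r); print(r,box)
hull=cv2.convexHull(pts); print(cv2.approxPolyDP(hull,3,True)[:,0].tolist())
loc=np.array([[.19,.28],[.19,-.28],[-.1,-.28],[-.1,.28]])
def P(v):
    c,s=np.cos(v[2]),np.sin(v[2]); xy=loc@np.array([[c,s],[-s,c]])+v[:2]
    return np.array([proj(a,[x,y,.124]) for x,y in xy])
def res(v):
    p=P(v); return np.concatenate([(box-q)[np.argmin(((box-q)**2).sum(1))] for q in p])
f=least_squares(res,[.57,.055,-.175]); print(f.x,f.fun.round(1),P(f.x).round(0).tolist())
c,s=np.cos(f.x[2]),np.sin(f.x[2])
for n,p in dict(pull=(.565,.04),bay=(.572,.055),teal=(.548,-.147),fob=(.635,.259),lotion=(.415,.092),torch=(.719,.026)).items():
    d=np.array(p)-f.x[:2]; print(n,np.round([c*d[0]+s*d[1],-s*d[0]+c*d[1]],3))
print(robot.get_obs()['tool_pos'],robot.get_obs()['wrist_force'])
```

```text
[[  205   117   207   132 12246]]
((309.2143249511719, 181.95379638671875), (196.06100463867188, 100.43206787109375), 10.334503173828125) [[203.76567 213.76903]
 [221.78264 114.96626]
 [414.66296 150.13857]
 [396.646   248.94133]]
[[411, 157], [396, 248], [205, 213], [224, 117], [386, 145]]
[ 0.56826727  0.05672603 -0.16648297] [-1.9 -1.   1.6  0.4 -0.3  0.1  0.7  0.5] [[224.0, 116.0], [413.0, 150.0], [397.0, 249.0], [203.0, 213.0]]
pull [-0.    -0.017]
bay [ 0.004 -0.001]
teal [ 0.014 -0.204]
fob [0.032 0.211]
lotion [-0.157  0.009]
torch [ 0.154 -0.005]
[ 0.24554322 -0.49214517  0.20550209] [ 0.51108779 -0.59832546 -1.19842537]
```

Call:
{"fn": "step_arm", "kwargs": {
  "series": [
    [1,0,0,-55,0],
    [1,150,-95,-55,10],
    [1,300,-190,-55,20],
    [1,420,-265,-55,30],
    [1,524,-333,-55,36.4],
    [1,524,-333,-55,36.4],
    [1,524,-333,-55,36.4],
    [1,524,-333,-55,36.4],
    [1,524,-333,-55,36.4],
    [1,524,-333,-55,36.4],
    [1,524,-333,-55,36.4],
    [1,524,-333,-55,36.4],
    [1,524,-333,-55,36.4],
    [1,524,-333,-55,36.4]
  ]
}}

```text
time: 3.1
tool_pos: [0.5654, 0.0384, 0.2609]
ee_rot: [3.141, -0.001, -0.174]
wrist_force: [-0.3, -0.2, 1.1]
width: 0.0942
```

Run:
```python
from h import *
w=cams.snapshot('wrist'); save(w,'w1'); pp(w,['panel_pull','tealight','lotion','bay','dock'])
print(robot.get_obs())
```

```text
panel_pull [([0.569, 0.044, 0.17], 0.7)]
tealight [([0.549, -0.147, 0.109], 0.77)]
lotion [([0.416, 0.092, -0.004], 0.59)]
bay [([0.568, 0.053, 0.121], 0.69), ([0.717, 0.029, 0.12], 0.34)]
dock [([0.573, 0.055, 0.003], 0.89)]
{'time': 3.4, 'joint_positions': array([-3.11076682e-02,  1.21142115e-01,  1.22516993e+00, -9.67399661e-05,
        1.79478581e+00,  1.71346989e+00]), 'qvel': array([ 5.28194390e-03,  3.76520984e-03, -1.64134695e-03,  1.68571045e-04,
       -4.23734697e-04, -5.25065937e-06]), 'joint_torque': array([-4.16190375e-02, -3.56815195e+01, -3.04578352e+01,  2.24002084e-03,
       -7.64842797e-02, -5.42418493e-04]), 'tool_pos': array([0.56559554, 0.03899427, 0.26075839]), 'ee_rot': array([ 3.14156965e+00, -5.03179958e-04, -1.73802740e-01]), 'wrist_force': array([-0.82230504,  0.71139891, -0.14417264]), 'wrist_torque': array([ 0.08867863,  0.00388528, -0.01664452]), 'width': 0.09368053783018335}
```

View pics/w1.png

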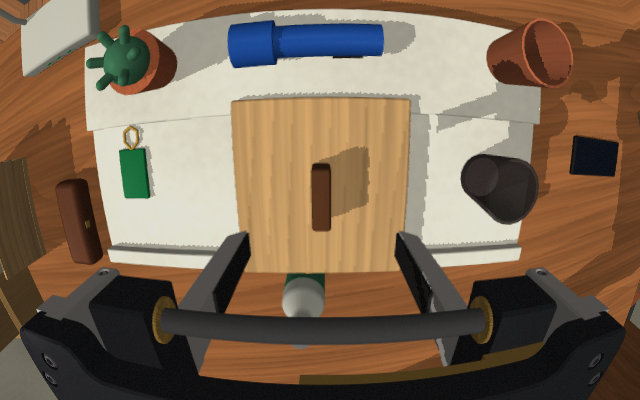

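The wrist view shows the fingers straddling the pull (320,197), square to the dock. I descend, grip and slide the panel to +y.

Call:
{"fn": "step_arm", "kwargs": {
  "series": [
    [1,2,-2,50,0],
    [1,2,-2,95,0],
    [1,2,-2,114,0],
    [1,2,-2,114,0],
    [1,2,-2,114,0],
    [-1,2,-2,114,0],
    [-1,2,-2,114,0],
    [-1,2,-2,114,0],
    [-1,2,-2,114,0],
    [-1,2,-2,114,0],
    [-1,2,-2,114,0],
    [-1,2,-2,114,0]
  ]
}}

```text
time: 4.9
tool_pos: [0.568, 0.0414, 0.1464]
ee_rot: [3.141, 0.0, -0.173]
wrist_force: [-0.4, 0.3, -0.9]
width: 0.0276
```

Call:
{"fn": "step_arm", "kwargs": {
  "series": [
    [-1,0,-10,0,0],
    [-1,0,-30,0,0],
    [-1,0,-55,0,0],
    [-1,0,-80,0,0],
    [-1,0,-105,0,0],
    [-1,0,-130,0,0],
    [-1,0,-150,0,0],
    [-1,0,-168,0,0],
    [-1,0,-182,0,0],
    [-1,0,-190,0,0],
    [-1,0,-192,0,0],
    [-1,0,-192,0,0],
    [-1,0,-192,0,0]
  ]
}}

```text
time: 6.52
tool_pos: [0.5999, 0.2316, 0.1464]
ee_rot: [-3.141, 0.003, -0.172]
wrist_force: [-6.0, -0.6, 2.8]
width: 0.0176
```

Run:
```python
from h import *
a=cams.snapshot('top'); save(a,'top2'); w=cams.snapshot('wrist'); save(w,'w2')
for s in (a,w): pp(s,['panel_pull','bay','stand_top','tealight','key_fob'])
```

```text
panel_pull [([0.6, 0.232, 0.171], 0.94)]
bay [([0.571, 0.055, 0.128], 0.76)]
stand_top [([0.572, 0.049, 0.118], 0.97)]
tealight [([0.552, -0.149, 0.111], 0.89)]
key_fob []
panel_pull [([0.6, 0.236, 0.165], 0.76)]
bay [([0.568, 0.05, 0.12], 0.56)]
stand_top [([0.576, 0.051, 0.117], 0.72), ([0.602, 0.237, 0.167], 0.35)]
tealight []
key_fob []
```

View pics/w2.png

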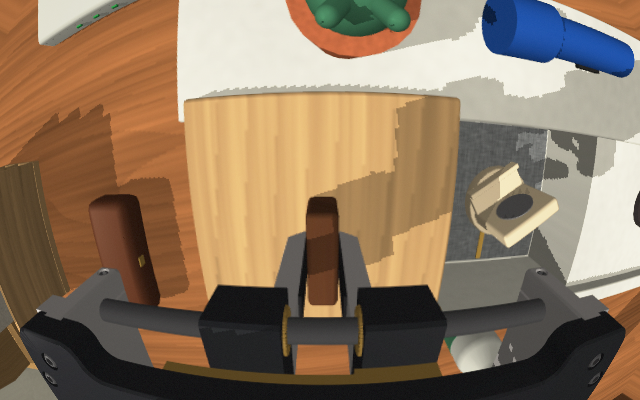

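The panel followed and the bay is open; the stand's disc face points to the dock's lower right (515,207). I release, rise and move above the bay.

Call:
{"fn": "step_arm", "kwargs": {
  "series": [
    [0,0,0,0,0],
    [0,0,0,0,0],
    [0,0,0,0,0],
    [0,0,0,-50,0],
    [1,0,0,-110,0],
    [1,0,50,-110,0],
    [1,0,100,-110,0],
    [1,1,150,-110,0],
    [1,1,181,-110,0],
    [1,1,181,-110,0],
    [1,1,181,-110,0],
    [1,1,181,-110,0]
  ]
}}

```text
time: 8.62
tool_pos: [0.5712, 0.0532, 0.2563]
ee_rot: [-3.141, 0.0, -0.171]
wrist_force: [-0.3, 0.6, 0.0]
width: 0.0942
```

Run:
```python
from h import *
w=cams.snapshot('wrist'); cv2.imwrite('pics/w3.png',cv2.resize(w['pixels'][40:330,130:510,::-1],None,fx=2,fy=2,interpolation=cv2.INTER_CUBIC)); pp(w,['panel_pull','bay','stand_top','dock'])
o=robot.get_obs(); print(o['tool_pos'],o['ee_rot'],o['joint_positions'])
X=w['R']@np.array([.572,.053,.119])+w['t']; print(-w['R'].T@w['t'],w['fov_y'],w['cx'],w['cy'],w['R'].round(3).tolist())
```

```text
panel_pull [([0.6, 0.236, 0.166], 0.76)]
bay [([0.569, 0.049, 0.125], 0.57)]
stand_top [([0.577, 0.055, 0.12], 0.65)]
dock [([0.571, 0.056, 0.0], 0.91), ([0.714, 0.029, 0.122], 0.5)]
[0.57099745 0.05268393 0.25631074] [ 3.14149300e+00  1.84079909e-04 -1.71514184e-01] [-6.81867179e-03  1.36142302e-01  1.21720029e+00 -6.97661387e-05
  1.78844798e+00  1.73547677e+00]
[0.65197385 0.03988796 0.43554208] 65.70646984690485 322.19374953871744 199.77166092419998 [[-0.169, -0.986, -0.001], [-0.946, 0.162, 0.282], [-0.278, 0.048, -0.959]]
```

View pics/w3.png

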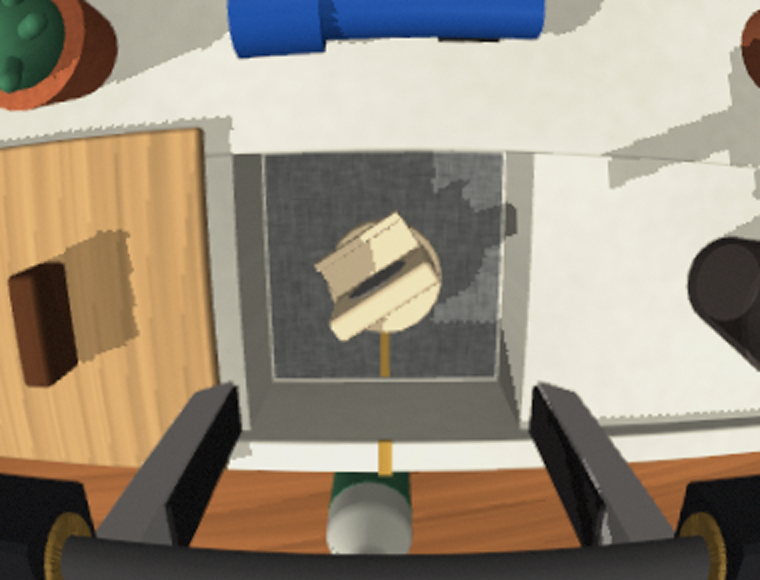

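The panel edge (x≈210) is clear of the bay, with a strip of deck showing before the wall at 235. The stand's plate top runs (333,330)–(435,270), and its disc and lip side faces up-left. I'll deproject these points.

```bash
cat >> h.py <<'E'
def ray(s,u,v,z):
    f=200/np.tan(np.radians(s['fov_y'])/2); d=np.array([u-s['cx'],v-s['cy']]); r=np.hypot(*d); th=r/f
    c=np.array([*(np.sin(th)*d/r),np.cos(th)]); R=np.array(s['R']); w=R.T@c; C=-R.T@s['t']
    return C+w*(z-C[2])/w[2]
E
python3 - <<'E'
from h import *
w=cams.snapshot('wrist')
g=lambda x,y,z: ray(w,x/2+130,y/2+40,z)
F=np.array([g(*p,.03) for p in [(262,153),(503,152),(497,378),(275,380)]])
print(F.round(4),F.mean(0)); 
for a,b in ((1,0),(2,3)):
    d=F[b]-F[a]; print('y-edge yaw',np.degrees(np.arctan2(-d[0],d[1])),np.hypot(*d[:2]))
for a,b in ((2,1),(3,0)):
    d=F[b]-F[a]; print('x-edge yaw',np.degrees(np.arctan2(d[1],d[0])),np.hypot(*d[:2]))
a=g(205,155,.124);b=g(600,153,.124); d=a-b; print('ledge',np.degrees(np.arctan2(-d[0],d[1])))
a=g(333,328,.119);b=g(432,268,.119); d=a-b; print('plate',np.degrees(np.arctan2(-d[0],d[1])),a,b,np.hypot(*d[:2]))
E
```

```text
[[ 0.66    0.1194  0.03  ]
 [ 0.6338 -0.0362  0.03  ]
 [ 0.4779 -0.0119  0.03  ]
 [ 0.5033  0.1442  0.03  ]] [0.56873913 0.05388913 0.03      ]
y-edge yaw -9.57128977270683 0.1578176768369983
y-edge yaw -9.2281430379194 0.15816575030862623
x-edge yaw -8.8462624236422 0.1577209749129925
x-edge yaw -8.975250686256222 0.15866418799125837
ledge -9.174603490213714
plate 22.245636125738486 [0.5601192 0.0832333 0.119    ] [0.5835224  0.02601584 0.119     ] 0.06181866074032373
```

Call:
{"fn": "step_arm", "kwargs": {
  "series": [
    [1,0,-1,0,-10],
    [1,0,-1,0,-20],
    [1,0,-1,0,-30],
    [1,0,-1,0,-40],
    [1,0,-1,0,-50],
    [1,0,-1,0,-60],
    [1,0,-1,0,-70],
    [1,0,-1,0,-80],
    [1,0,-1,0,-90],
    [1,0,-1,0,-100],
    [1,0,-1,0,-110],
    [1,0,-1,0,-120],
    [1,0,-1,0,-122],
    [1,0,-1,50,-122],
    [1,0,-1,100,-122],
    [1,0,-1,140,-122],
    [1,0,-1,168,-122],
    [1,0,-1,168,-122],
    [1,0,-1,168,-122],
    [1,0,-1,168,-122]
  ]
}}

```text
time: 11.42
tool_pos: [0.5725, 0.053, 0.0908]
ee_rot: [3.138, 0.002, 1.956]
wrist_force: [0.1, -0.5, 0.2]
width: 0.0939
```

Call:
{"fn": "step_arm", "kwargs": {
  "series": [
    [-1,0,0,0,0],
    [-1,0,0,0,0],
    [-1,0,0,0,0],
    [-1,0,0,0,0],
    [-1,0,0,0,0],
    [-1,0,0,0,0],
    [-1,0,0,0,0],
    [-1,0,0,0,0],
    [-1,0,0,0,0],
    [-1,0,0,0,0],
    [-1,0,0,0,0]
  ]
}}

```text
time: 12.8
tool_pos: [0.5709, 0.0529, 0.0885]
ee_rot: [-3.141, 0.0, 1.957]
wrist_force: [-2.5, -0.7, 0.8]
width: 0.0137
```

Call:
{"fn": "step_arm", "kwargs": {
  "series": [
    [-1,0,0,0,4],
    [-1,0,0,0,12],
    [-1,0,0,0,20],
    [-1,0,0,0.3,28],
    [-1,0,0,0.3,36],
    [-1,0,0,0.3,44],
    [-1,0,0,0.4,52],
    [-1,0,0,0.5,60],
    [-1,0,0,0.6,68],
    [-1,0,0,0.6,76],
    [-1,0,0,0.7,84],
    [-1,0,0,0.8,92],
    [-1,0,0,0.9,100],
    [-1,0,0,0.9,105],
    [-1,0,0,0.9,105],
    [-1,0,0,0.9,105]
  ]
}}

```text
time: 14.8
tool_pos: [0.5693, 0.0538, 0.0875]
ee_rot: [-3.14, 0.004, 0.125]
wrist_force: [-5.1, 1.1, 3.5]
width: 0.0142
```

Run:
```python
from h import *
w=cams.snapshot('wrist'); save(w,'w4'); pp(w,['stand_top','panel_pull'])
o=robot.get_obs(); print(o['tool_pos'],o['ee_rot'],o['joint_positions'],o['wrist_force'],o['wrist_torque'])
```

```text
stand_top [([0.572, 0.051, 0.118], 0.75)]
panel_pull []
[0.56930047 0.05377198 0.08748162] [-3.13982162  0.00399046  0.12491691] [-5.73043129e-03  1.90154019e-01  1.49153797e+00  1.24315213e-03
  1.46408793e+00  1.44001753e+00] [-5.73999764  1.21860384  2.27033125] [ 0.21282964  1.16719451 -0.09056554]
```

View pics/w4.png

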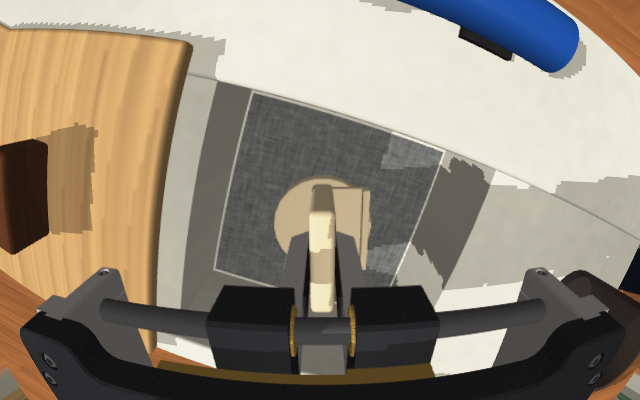

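The plate is gripped and has turned; the lip now points right, as expected. I open, swing the hand back 180° around the stand and regrasp.

Call:
{"fn": "step_arm", "kwargs": {
  "series": [
    [1,-1,0,0,0],
    [1,-1,0,0,0],
    [1,-1,0,0,0],
    [1,-1,0,0,0],
    [1,-1,0,0,0],
    [1,-1,0,0,0],
    [1,-1,0,0,0],
    [1,-1,0,0,0]
  ]
}}

```text
time: 15.95
tool_pos: [0.5701, 0.0529, 0.0876]
ee_rot: [3.142, -0.0, 0.124]
wrist_force: [-0.2, 0.8, 0.2]
width: 0.0904
```

Call:
{"fn": "step_arm", "kwargs": {
  "series": [
    [1,0,0,0,-10],
    [1,0,0,0,-20],
    [1,0,0,0,-30],
    [1,0,0,0,-40],
    [1,0,0,0,-50],
    [1,0,0,0,-60],
    [1,0,0,0,-70],
    [1,0,0,0,-80],
    [1,0,0,0,-90],
    [1,0,0,0,-100],
    [1,0,0,0,-110],
    [1,0,0,0,-120],
    [1,0,0,0,-130],
    [1,0,0,0,-140],
    [1,0,0,0,-150],
    [1,0,0,0,-160],
    [1,0,0,0,-170],
    [1,0,0,0,-180],
    [1,0,0,0,-180],
    [1,0,0,0,-180]
  ]
}}

```text
time: 18.45
tool_pos: [0.5701, 0.0529, 0.0876]
ee_rot: [-3.142, 0.0, -3.02]
wrist_force: [-0.2, 0.1, -1.2]
width: 0.0936
```

Call:
{"fn": "step_arm", "kwargs": {
  "series": [
    [-1,0,0,0,0],
    [-1,0,0,0,0],
    [-1,0,0,0,0],
    [-1,0,0,0,0],
    [-1,0,0,0,0],
    [-1,0,0,0,0],
    [-1,0,0,0,0],
    [-1,0,0,0,0],
    [-1,0,0,0,0],
    [-1,0,0,0,0],
    [-1,0,0,0,0]
  ]
}}

```text
time: 19.82
tool_pos: [0.57, 0.0537, 0.0876]
ee_rot: [3.14, 0.0, -3.017]
wrist_force: [-0.3, 3.4, -0.5]
width: 0.014
```

Call:
{"fn": "step_arm", "kwargs": {
  "series": [
    [-1,0,0,0,4],
    [-1,0,0,0,12],
    [-1,0,0,0,20],
    [-1,0,0,0.3,28],
    [-1,0,0,0.3,36],
    [-1,0,0,0.3,44],
    [-1,0,0,0.4,52],
    [-1,0,0,0.5,60],
    [-1,0,0,0.6,68],
    [-1,0,0,0.6,76],
    [-1,0,0,0.7,84],
    [-1,0,0,0.8,92],
    [-1,0,0,0.9,100],
    [-1,0,0,0.9,106.5],
    [-1,0,0,0.9,106.5],
    [-1,0,0,0.9,106.5],
    [-1,0,0,0.9,106.5]
  ]
}}

```text
time: 21.95
tool_pos: [0.5702, 0.054, 0.0867]
ee_rot: [-3.141, -0.002, 1.409]
wrist_force: [0.1, 5.6, -0.1]
width: 0.0137
```

Call:
{"fn": "step_arm", "kwargs": {
  "series": [
    [1,0,0,0,0],
    [1,0,0,0,0],
    [1,0,0,0,0],
    [1,0,0,0,0],
    [1,0,0,0,0],
    [1,0,0,0,0],
    [1,0,0,0,0],
    [1,0,0,-40,0],
    [1,0,0,-90,0],
    [1,0,0,-140,0],
    [1,0,0,-190,0],
    [1,0,0,-190,0],
    [1,0,0,-190,0]
  ]
}}

```text
time: 23.58
tool_pos: [0.5699, 0.0529, 0.2759]
ee_rot: [-3.141, 0.0, 1.407]
wrist_force: [-0.4, 0.5, -0.5]
width: 0.0943
```

Run:
```python
from h import *
w=cams.snapshot('wrist'); cv2.imwrite('pics/w5.png',cv2.resize(w['pixels'][40:330,130:510,::-1],None,fx=2,fy=2,interpolation=cv2.INTER_CUBIC)); pp(w,['stand_top','bay','panel_pull'])
```

```text
stand_top [([0.574, 0.052, 0.117], 0.73)]
bay [([0.568, 0.052, 0.121], 0.79), ([0.551, -0.147, 0.111], 0.3)]
panel_pull [([0.6, 0.238, 0.169], 0.59)]
```

View pics/w5.png

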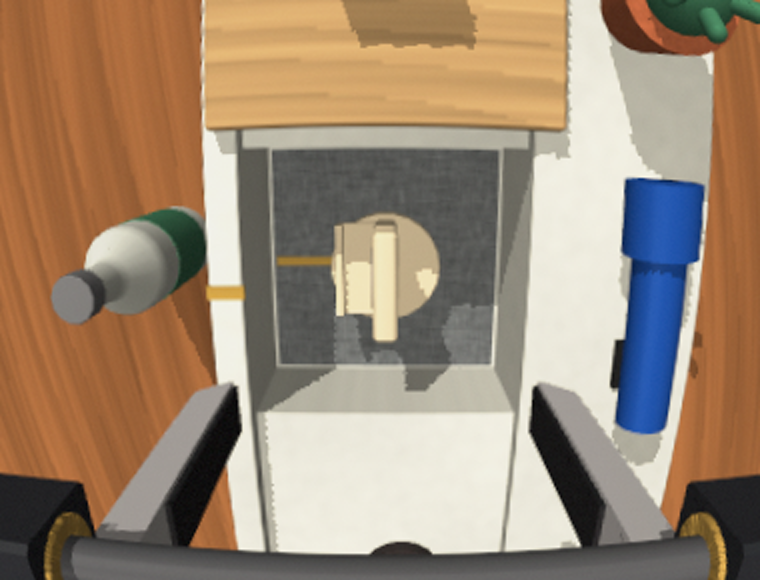

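The lip faces the front (brass inlay at the left, 225,292), the plate looks parallel to the bay walls, and the panel is clear. I'll check the angle numerically.

Run:
```python
from h import *
w=cams.snapshot('wrist'); im=cv2.resize(w['pixels'][40:330,130:510],None,fx=2,fy=2,interpolation=cv2.INTER_CUBIC).astype(float)
g=lambda x,y,z: ray(w,x/2+130,y/2+40,z)
def edge(x0,y0,y1,z,n,hw=8):
    # strongest column gradient per row near x0(y)
    P=[]
    for y in range(y0,y1,4):
        xc=int(np.interp(y,[y0,y1],x0)); r=im[y-1:y+2,xc-hw:xc+hw+1].mean((0,2)); d=np.abs(np.gradient(r)); d=d**2
        P.append(g(xc-hw+(d*np.arange(len(d))).sum()/d.sum(),y,z)[:2])
    vx,vy,x,y=cv2.fitLine(np.array(P,np.float32),cv2.DIST_HUBER,0,.001,.001).ravel(); 
    if vy<0: vx,vy=-vx,-vy
    print(n,np.degrees(np.arctan2(-vx,vy)).round(2),x.round(4),y.round(4))
edge((373,373),240,335,.118,'plate L'); edge((398,398),240,335,.118,'plate R')
edge((272,278),160,340,.03,'floor front'); edge((500,494),160,290,.03,'floor back')
edge((239,241),160,290,.124,'rim front'); edge((532,524),170,380,.124,'rim back')
```

```text
plate L -9.46 0.5628 0.0536
plate R -8.8 0.5765 0.0585
floor front -9.63 0.4933 0.0756
floor back -9.11 0.6513 0.0598
rim front -9.37 0.4973 0.107
rim back -9.19 0.6498 0.0471
```

Call:
{"fn": "step_arm", "kwargs": {
  "series": [
    [1,0,0,-30,0],
    [1,-60,0,-30,0],
    [1,-120,0,-30,0],
    [1,-180,0,-30,0],
    [1,-240,0,-30,0],
    [1,-300,0,-30,0],
    [1,-360,0,-30,0],
    [1,-420,0,-30,0],
    [1,-420,0,-30,0],
    [1,-420,0,-30,0],
    [1,-420,0,-30,0]
  ]
}}

```text
time: 25.2
tool_pos: [0.5022, -0.36, 0.307]
ee_rot: [3.141, -0.0, 1.409]
wrist_force: [0.6, -0.1, 0.2]
width: 0.0937
```

Run:
```python
from h import *
a=cams.snapshot('top'); cv2.imwrite('pics/top6.png',cv2.resize(a['pixels'][60:300,130:530,::-1],None,fx=2,fy=2)); 
pp(a,['panel_pull','stand_top','tealight','coin_cup','succulent','torch','lotion','phone','glasses_case'])
print(robot.get_obs()['tool_pos'])
```

```text
panel_pull [([0.599, 0.23, 0.175], 0.62)]
stand_top [([0.573, 0.049, 0.118], 0.71)]
tealight [([0.55, -0.146, 0.11], 0.56)]
coin_cup [([0.684, -0.192, 0.125], 0.74), ([0.547, -0.148, 0.11], 0.35)]
succulent [([0.741, 0.195, 0.125], 0.84)]
torch [([0.719, 0.029, 0.124], 0.84), ([0.415, 0.091, 0.001], 0.29)]
lotion [([0.412, 0.092, 0.002], 0.86)]
phone [([0.516, -0.489, 0.002], 0.69)]
glasses_case [([0.561, 0.5, -0.004], 0.59), ([0.597, 0.232, 0.174], 0.41)]
[ 0.50167426 -0.36134115  0.30673774]
```

View pics/top6.png

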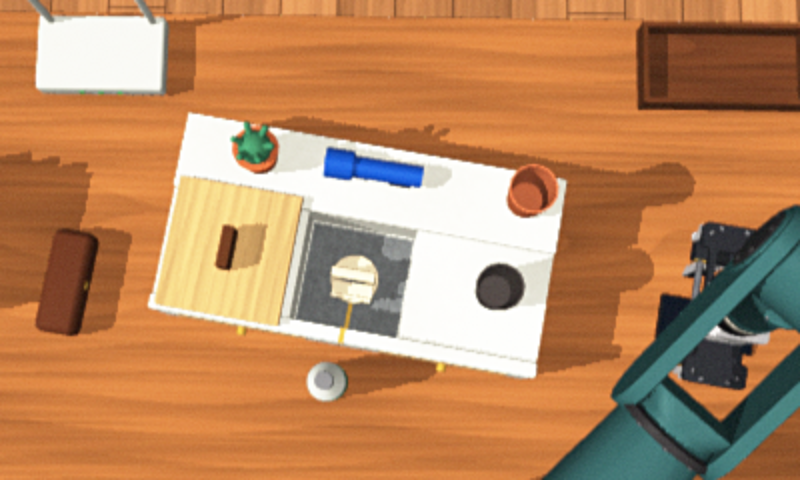

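The plate is at about −9.1° and the dock at about −9.3°, so the stand is square. The bay is open, and everything else is where it was.

```bash
python3 -c "
from h import *
print(robot.close_job())"
```

```text
the job is handed in; nothing more can be done
None
```

The job is done and handed in at about 25 s of the 67 s allowed. I slid the panel off the bay, then screwed the stand down to face the front and let go of it.

- **Panel:** The tealight stands on the dock's right, so I slid the panel left (+y), over the key fob. It ended about 0.177 m out. The last pictures show the bay fully open, with a strip of deck between the panel and the bay wall.
- **Stand:** I turned it about 211° clockwise in two grasps. The last check put the plate at about −9.1° (its two edges read −9.5° and −8.8°). The dock edges read −9.1° to −9.6°, so the stand is square within the roughly 0.5° I can measure. The lip faces the brass inlay.
- **Everything else:** The tealight, coin cup, succulent, torch, lotion, phone and glasses case were all found within about 5 mm of where they started, which is about as close as the networks can place things. The key fob is hidden under the panel, so I could not check it after the slide.
- **Robot:** The wrist forces reported after each move stayed below about 7 N. The gripper is open and clear of everything.

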